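# Reject the short vial and close the box

### The arm

A 6-joint arm with a two-finger parallel gripper is mounted at the origin on the work surface. World frame = base frame: x ahead of the robot, y to its left, z up, the work surface at z = 0. Lengths are in mm, angles in rad, forces in N, time in s.
With the tool pointing down it reaches from about 425 to 950 mm from the base axis. Payload 3.5 kg.
Tool frame: the origin (TCP) lies at the very end of the fingers, on their centre line; the grasp point (between the pads) lies 19 mm behind it; z points along the fingers, y is the line along which they close (so a half turn about z gives the same grasp; the last joint's range is limited). The gripper opens to 85 mm and grips with 20 to 120 N. Pads are 22 mm wide; open, the fingers measure 114 mm over their backs; the gripper's body (76 mm by 85 mm) begins 54 mm behind the grasp point. The pads swing forward as they close: fully open they stand 13 mm farther back than shut.
Start: joints at [1.118, 0.286, 1.577, -0, 1.279, -0.15], TCP at [201.244, 644.288, 231.325] pointing down, gripper open.
Joint ranges: [-2.77, 2.77], [-0.9, 2.22], [0.21, 2.48], [-1.53, 4.67], [0.24, 2.81], [-2.84, 2.84]. Speed limits (rad/s): [2.79, 2.79, 3.14, 3.14, 3.14, 3.14].

### API

Orientations are given as a unit quaternion [w, x, y, z].
In Python, from bench import manip, open_gripper, grab, ik, get_state, eyes, spotter gives the robot as it stands. Calls block until the motion is done:
- manip.move_to(position, orientation): joint-space move of the TCP to a pose.
- manip.move_straight(position, v=150, frame=None, contact_N=None): straight line of the TCP; frame=None keeps the orientation; v is the mean speed in mm/s. With contact_N (N) it stops when the force on the tool has changed by that much, and returns True; else False.
- manip.move_joints(angles): joint-space move.
- open_gripper() and grab(effort=None): open the fingers fully, or close them until they stop; effort is the grip in N (None keeps the last).
- manip.wait(seconds).
- ik(position, orientation): joint angles nearest the present ones, or None.
- get_state(): the state.
- eyes.capture(name): name is "side" or "top"; returns the picture (480x640x3 uint8, blue, green, red); there is no depth.
- eyes.camera_info(name): a dict with "fx", "fy", "cx", "cy" (pixels), "world_from_camera" (4x4, takes a point from camera to world coordinates). Camera axes: x right, y down, z forward; pixel columns grow to the right and rows downward; lengths in mm; the calibration is good to about 2 mm. A picture is of the moment at which its call begins. camera_info takes no time and is no camera call.
A pose or a line that the arm cannot do raises manip.MotionError and nothing moves.
- manip.finish_job(): hands the job in; it is judged then, once.
Trained networks look in the newest picture that a camera, given by its name, has taken for a name from the list of things; names that differ only in an ending like _2 or _b are one class to them, and where a whole thing is asked for, a point or a joint stands for the part that bears it (a point fixed in the world has none). Each returns a list of dicts, best first, with "score" (0 to 1); they miss things now and then, are a little off and sometimes report something else, mostly with a low value. They report only what shows in the picture. A call takes as long as a camera call. They do not tell look-alikes from the thing itself.
- spotter.cut_out(camera, label): "region" (480x640 bool, what is visible of it) and "box" ([centre column, centre row, width, height] in pixels, round what is visible of it).
- spotter.pinpoint(camera, label): "at" ([column, row] in pixels: a listed point, or the origin of a listed thing).
The state is a dict: "clock": time; "qpos": joint angles; "joint_vel": joint speeds; "joint_efforts": joint torques, N m; "tool_pos": TCP position; "tcp_rot": TCP orientation; "contact_force": force on the tool from outside, world axes, zero at the start; "ft_torque": the same for the moment, N m; "opening": opening from 0.0 (shut) to 1.0 (fully open); "grasp_force": force on a finger pad.
Only numpy, scipy, OpenCV 4.12 (cv2) and the standard library are available. Lean on these libraries where they do the work, as an engineer would, in place of code of your own. Each camera call takes 0.05 s, during which the arm holds its last target. There are 200 camera calls.

### The job

One short vial has got into the rack of tall ones, and the sampler cannot take it. Lift it out, lower it through the open lid into the reject box and let go of it down near the floor of the box - it is glass, so do not let it drop in from the rim - then swing the lid fully shut without slamming it. Leave the tall vials standing in the rack, and do not disturb the bottle and the spatula.

Things in the scene. Friction and masses are not known exactly. Their poses are not given: they have to be found in the camera images.
- short_vial: The reject: upright clear glass vial with paper label band and metal crimp cap, 46 mm tall in all, glass 23 mm diameter over the lowest 34 mm, cap 21 mm diameter over the top 9 mm; about 25 g. Origin: centre of its underside; z up its axis. Starts in one of the rack's three wells, underside 6 mm above the table, so 36 mm stand out above the rack.
- tall_vial_a: Bystander: vial of the same make and 23 mm diameter, but 75 mm tall; stands in another well, top 81 mm above the table. Origin: centre of its underside.
- tall_vial_b: Bystander: a second tall vial, same as tall_vial_a, in the remaining well.
- rack: White plastic vial rack, fixed to the bench: block 60 mm (its x) by 236 mm (its y) by 16 mm high, with three 26 mm wells, 10 mm deep, in a row along its y at -80, 0 and +80 mm. Origin: centre of its underside, on the table. It may be to the left or the right of the box.
- reject_box: Grey plastic open-topped box, fixed to the bench, 140 mm (its x) by 200 mm (its y) by 70 mm high outside; walls and floor 5 mm thick. Origin: centre of its underside, on the table. Its x points roughly away from the robot; the lid is hinged along its far (+x) rim.
- box_lid (a joint): Lid hinge angle in rad: 0 shut flat on the rim, grows as the lid opens; pi/2 upright, stop at 1.9. Starts open, about upright or leaning a little back away from the robot (1.5 to 1.85), its free edge then about 210 mm above the table. The hinge is stiff (about 0.16 N m of friction): the lid stays wherever it is left, and 1 to 3 N near its free edge swings it.
- box_lid_hinge (a point): Middle of the lid's hinge line, on the far (+x) top edge of the box (box frame: x +70 mm, y 0, z 70.5 mm); the hinge line runs along the box's y. Its axes turn with the lid: the flat lid reaches 140 mm from the hinge along this point's -x, 100 mm either way along y, and is 8 mm thick along +z (the outer face, which is the top when shut).
- box_lid_handle (a point): Grip point of the black round knob on the lid's outer face, 28 mm diameter at its head, standing 43 mm off the face; this point lies 35 mm off the face, on the lid's middle line, 30 mm in from its free edge. With the lid open the knob points away from the robot.
- bottle: Bystander: amber reagent bottle, 58 mm diameter, 115 mm tall, standing ahead beyond the gap between box and rack. Origin: centre of its underside.
- spatula: Bystander: flat steel lab spatula, about 155 mm long, 12 mm wide, 6 mm thick, lying on the table on the robot's side of the rack. Origin: its middle, underside; x along it, roughly parallel to the row of wells.
Things that resemble listed ones, but are neither listed nor needed, are in the scene too. What is shaped like the short_vial but black or brown is not meant.

How it is judged:
By the outcome, as a careful person would: the job done as asked, in the order asked, and still so for the second after the job is handed in, with the robot touching nothing.
It also fails if it takes over 61 s, if anything falls off the work surface, if the arm or the gripper's body presses on something with over 40 N, if the wrist force passes 120 N, or if a joint passes its speed limit or range.

## Working session

There is one attempt and no reset: what is moved stays moved. The work goes in short steps, each a Python script; the robot and the scene stay as the last script left them, time stands still between calls to the robot, and variables do not carry over. Pictures are saved under pics/ and viewed, at most 10 in all, crops included, and the job is handed in when it is done.

```bash
mkdir -p pics; ls; python3 - <<'E'
from bench import *
import cv2,numpy as np
for c in("side","top"):
    im=eyes.capture(c);cv2.imwrite(f"pics/{c}0.png",im)
    i=eyes.camera_info(c);print(c,i["fx"],i["fy"],i["cx"],i["cy"]);print(np.round(i["world_from_camera"],3))
    for l in["short_vial","tall_vial_a","rack","reject_box","box_lid_hinge","box_lid_handle","bottle","spatula"]:
        print(l,[(np.round(d["at"]).tolist(),round(d["score"],2)) for d in spotter.pinpoint(c,l)])
print(get_state()["clock"],get_state()["tcp_rot"])
E
```

```text
pics
side 467.6625942481075 467.6625942481075 315.7909829850005 237.71979971628326
[[ 9.98000e-01 -4.10000e-02  3.90000e-02  5.08983e+02]
 [-5.70000e-02 -7.67000e-01  6.40000e-01 -4.59797e+02]
 [ 4.00000e-03 -6.41000e-01 -7.68000e-01  6.78432e+02]
 [ 0.00000e+00  0.00000e+00  0.00000e+00  1.00000e+00]]
short_vial [([255.0, 157.0], 0.74), ([282.0, 156.0], 0.72), ([286.0, 183.0], 0.49)]
tall_vial_a [([279.0, 243.0], 0.87), ([280.0, 210.0], 0.64)]
rack [([283.0, 212.0], 0.72)]
reject_box [([299.0, 405.0], 0.61)]
box_lid_hinge [([351.0, 385.0], 0.73)]
box_lid_handle [([389.0, 344.0], 0.64), ([222.0, 206.0], 0.34)]
bottle [([439.0, 270.0], 0.73), ([300.0, 406.0], 0.35)]
spatula [([224.0, 206.0], 0.68)]
top 581.9572157276792 581.9572157276792 326.45638062410285 242.4143377215199
[[ 6.400000e-02 -9.720000e-01  2.260000e-01  3.560190e+02]
 [-9.980000e-01 -6.400000e-02  1.000000e-02  4.706000e+01]
 [ 5.000000e-03 -2.260000e-01 -9.740000e-01  1.077306e+03]
 [ 0.000000e+00  0.000000e+00  0.000000e+00  1.000000e+00]]
short_vial [([165.0, 329.0], 0.57), ([168.0, 298.0], 0.51), ([215.0, 293.0], 0.49)]
tall_vial_a [([260.0, 301.0], 0.65), ([300.0, 309.0], 0.59)]
rack [([260.0, 302.0], 0.82)]
reject_box [([470.0, 301.0], 0.94)]
box_lid_hinge [([482.0, 260.0], 0.65), ([351.0, 167.0], 0.61)]
box_lid_handle [([498.0, 222.0], 0.92)]
bottle []
spatula [([240.0, 369.0], 0.67)]
0.9 [5.09321751e-06 1.50830392e-01 9.88559655e-01 2.62434453e-05]
```

View pics/side0.png

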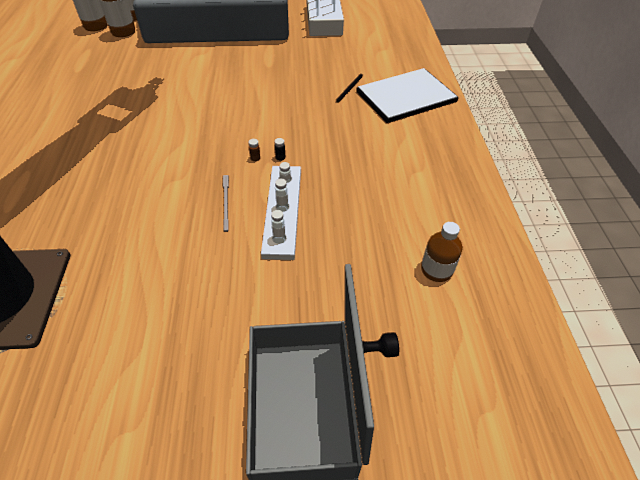

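View pics/top0.png

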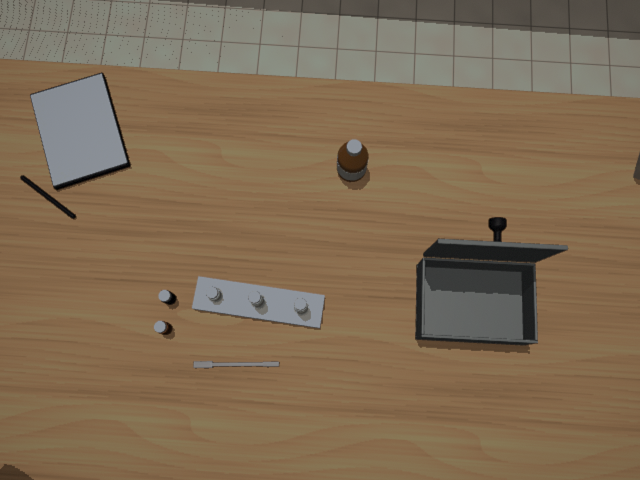

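The side view shows the rack with three vials. The short one is at about (285,172) side / (213,294) top. The tall ones are at (281,193) and (277,226) side. Look-alikes for the short vial: the brown-black pair off the rack at (255,150) and (280,149) side, or (165,328) and (167,297) top. By the description (in a well, clear with a label, short) I choose (285,172). Next comes the check crop and the measurements.

```bash
cat > h.py <<'E'
from bench import *
import cv2,numpy as np
from scipy.optimize import least_squares
I={c:eyes.camera_info(c) for c in("side","top")}
def proj(c,P):
    i=I[c];W=np.array(i["world_from_camera"]);P=np.atleast_2d(P)
    p=(P-W[:3,3])@W[:3,:3]
    return np.c_[i["fx"]*p[:,0]/p[:,2]+i["cx"],i["fy"]*p[:,1]/p[:,2]+i["cy"]]
def back(c,uv,z):
    i=I[c];W=np.array(i["world_from_camera"])
    d=W[:3,:3]@[(uv[0]-i["cx"])/i["fx"],(uv[1]-i["cy"])/i["fy"],1]
    return W[:3,3]+d*(z-W[2,3])/d[2]
def tri(us,ut):
    return least_squares(lambda P:np.r_[proj("side",P)[0]-us,proj("top",P)[0]-ut],[600,0,50])
def down(yaw): # tool z down, tool y at world angle yaw (+-pi)
    # x axis = y cross z
    from scipy.spatial.transform import Rotation as R
    y=np.array([np.cos(yaw),np.sin(yaw),0]);z=np.array([0,0,-1.]);x=np.cross(y,z)
    q=R.from_matrix(np.c_[x,y,z]).as_quat();return [q[3],q[0],q[1],q[2]]
E
cat > m.py <<'E'
from h import *
im={c:eyes.capture(c) for c in("side","top")}
crop=np.hstack([cv2.resize(im["side"][130:270,220:340],(480,560),interpolation=cv2.INTER_CUBIC),cv2.resize(im["top"][260:400,150:230],(320,560),interpolation=cv2.INTER_CUBIC)])
cv2.imwrite("pics/crop.png",crop)
for l in("short_vial","rack","reject_box","bottle","spatula","box_lid_handle"):
  for c in("side","top"):
    for d in spotter.cut_out(c,l)[:5]:
        cs,_=cv2.findContours(d["region"].astype(np.uint8),0,1);k=max(cs,key=cv2.contourArea)
        r=cv2.boxPoints(cv2.minAreaRect(k))
        zz={"rack":16,"reject_box":70}.get(l,0)
        print(l,c,round(d["score"],2),np.round(d["box"]),r.round().tolist(),[back(c,p,zz)[:2].round().tolist() for p in r])
for l in("rack","reject_box","box_lid_hinge","box_lid_handle","short_vial"):
    a=[[d for d in spotter.pinpoint(c,l)] for c in("side","top")]
    for s in a[0]:
        for t in a[1]:
            r=tri(np.array(s["at"]),np.array(t["at"]));print(l,r.x.round(1),"cost",round(r.cost,1))
E
python3 m.py
```

```text
short_vial side 0.8 [255. 150.   9.  24.] [[248.0, 139.0], [259.0, 139.0], [259.0, 160.0], [248.0, 160.0]] [[405.0, 408.0], [431.0, 407.0], [432.0, 334.0], [408.0, 335.0]]
short_vial side 0.68 [281. 149.   9.  23.] [[274.0, 138.0], [284.0, 138.0], [284.0, 160.0], [274.0, 160.0]] [[465.0, 408.0], [488.0, 407.0], [487.0, 331.0], [465.0, 332.0]]
short_vial side 0.49 [283. 173.  15.  21.] [[278.0, 162.0], [290.0, 162.0], [290.0, 181.0], [278.0, 181.0]] [[474.0, 325.0], [500.0, 323.0], [499.0, 263.0], [473.0, 265.0]]
short_vial top 0.64 [164. 329.  20.  14.] [[152.0, 329.0], [158.0, 318.0], [174.0, 326.0], [168.0, 337.0]] [[421.0, 367.0], [443.0, 359.0], [430.0, 328.0], [409.0, 336.0]]
short_vial top 0.62 [168. 298.  20.  14.] [[157.0, 299.0], [162.0, 288.0], [177.0, 296.0], [172.0, 306.0]] [[478.0, 365.0], [498.0, 357.0], [486.0, 328.0], [466.0, 335.0]]
short_vial top 0.53 [212. 292.  16.  14.] [[205.0, 293.0], [213.0, 285.0], [224.0, 296.0], [216.0, 304.0]] [[495.0, 278.0], [511.0, 265.0], [492.0, 242.0], [476.0, 256.0]]
rack side 0.89 [283. 213.  46.  93.] [[260.0, 258.0], [268.0, 163.
[... 2153 characters left out ...]
_lid_handle [ 516.  -164.5  367.5] cost 911.6
short_vial [  815.2   654.1 -1010.4] cost 4156.2
short_vial [  762.2   684.1 -1082.6] cost 6055.5
short_vial [ 756.1  406.3 -630.7] cost 4004.1
short_vial [490.  368.5 -99.1] cost 1.8
short_vial [ 455.8  378.3 -119.4] cost 137.5
short_vial [491.8 255.9   6.4] cost 1.0
short_vial [481.  343.2  -5.1] cost 0.1
short_vial [449.4 351.8 -22.1] cost 162.7
short_vial [483.9 241.6  81.2] cost 0.0
short_vial [458.5 330.7  23.6] cost 148.1
short_vial [427.7 338.6   7.7] cost 0.7
short_vial [463.  233.1 103.9] cost 134.1
short_vial [  977.7  1477.7 -4134. ] cost 4.6
short_vial [  859.   1619.7 -4577.9] cost 233.7
short_vial [  783.8   681.5 -2157.1] cost 5.9
```

View pics/crop.png

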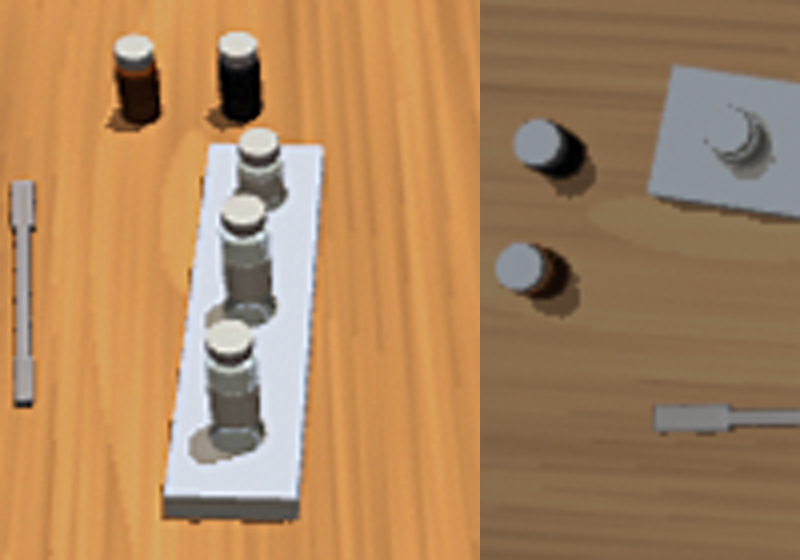

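The crop confirms it: the short clear vial with a label stands in the rack's +y well, beside the tall ones, and the black and brown ones are off the rack. Rack fit plus 80 mm along its y gives (490,255), and triangulation gives (492,256,6.4), so they agree. Now I'll check the box and lid model by overlay.

```bash
cat > o.py <<'E'
from h import *
im={c:eyes.capture(c) for c in I}
# cap top z=52, from crop pixels
a=tri(np.array([284.4,165.6]),np.array([212.4,292.1]));print("cap",a.x.round(1),a.cost,[back(c,u,52).round(1) for c,u in(("side",(284.4,165.6)),("top",(212.4,292.1)))])
P={c:{l:spotter.pinpoint(c,l)[0]["at"] for l in("reject_box","box_lid_hinge","box_lid_handle")} for c in I}
Z=dict(reject_box=0,box_lid_hinge=70.5,box_lid_handle=184)
for c in I:
    for l in Z: print(c,l,back(c,P[c][l],Z[l]).round(1))
# near rim of box in top view, by eye
n1,n2=back("top",(418,341),70),back("top",(537,344),70);print("rim",n1.round(1),n2.round(1))
yaw=float(np.arctan2(-(n1-n2)[0],(n1-n2)[1]));print("yaw",yaw)
def f(p):
    x,y,w,th=p;e=np.array([np.cos(w),np.sin(w)]);n=np.array([-e[1],e[0]])
    h=np.r_[[x,y]+70*e,70.5]; k=110*np.r_[-np.cos(th)*e,np.sin(th)]+43*np.r_[np.sin(th)*e,np.cos(th)]+h
    r=[]
    for c in I:
        for l,q in(("reject_box",[x,y,0]),("box_lid_hinge",h),("box_lid_handle",k)): r+=list(proj(c,q)[0]-P[c][l])
    e1=np.r_[[x,y]-70*e+100*n,70];e2=np.r_[[x,y]-70*e-100*n,70]
    return np.r_[r,proj("top",e1)[0]-(418,341),proj("top",e2)[0]-(537,344)]
s=least_squares(f,[503,-212,yaw,1.6],loss="soft_l1",x_scale=[1,1,.01,.01]);print(s.x.round(3),f(s.x).round(1))
x,y,w,th=s.x;e=np.array([np.cos(w),np.sin(w)]);n=np.array([-e[1],e[0]]);h=np.r_[[x,y]+70*e,70.5]
out=[]
for c in I:
    g=cv2.resize(im[c],None,fx=2,fy=2)
    def poly(pts,col): cv2.polylines(g,[(proj(c,np.array(pts))*2+.5).round().astype(int)],True,col,1)
    for z in(0,70): poly([np.r_[[x,y]+i*70*e+j*100*n,z] for i,j in((-1,-1),(-1,1),(1,1),(1,-1))],(0,255,255))
    for t in(0,8): poly([h+r*np.r_[-np.cos(th)*e,np.sin(th)]+t*np.r_[np.sin(th)*e,np.cos(th)]+np.r_[j*100*n,0] for r,j in((0,-1),(0,1),(140,1),(140,-1))],(0,255,0))
    ra=-.089;ex=np.array([np.cos(ra),np.sin(ra)]);ey=np.array([-ex[1],ex[0]]);o=np.array([484,175.5])
    poly([np.r_[o+i*30*ex+j*118*ey,16] for i,j in((-1,-1),(-1,1),(1,1),(1,-1))],(0,0,255))
    poly([np.r_[o+80*ey+10.5*np.array([np.cos(t),np.sin(t)]),52] for t in np.linspace(0,6.28,24)],(255,0,255))
    out.append(g[480:960,480:830] if c=="side" else g[400:720,800:1180])
    out.append(g[310:540,480:640] if c=="side" else g[540:680,370:660])
B=np.zeros((600,800,3),np.uint8)
B[:480,:350]=out[0];B[:320,360:740]=out[2];B[330:560,360:520]=out[1];B[330:470,510:800]=out[3]
cv2.imwrite("pics/ov.png",B)
E
python3 o.py
```

```text
cap [489.6 253.2  52.1] 0.06760258754144298 [array([489.1, 253.1,  52. ]), array([490.1, 253.3,  52. ])]
side reject_box [ 502.4 -211.5    0. ]
side box_lid_hinge [ 572.  -211.3   70.5]
side box_lid_handle [ 611.8 -212.9  184. ]
top reject_box [ 508.9 -213.9    0. ]
top box_lid_hinge [ 576.  -215.4   70.5]
top box_lid_handle [ 610.9 -214.1  184. ]
rim [ 426.8 -110.2   70. ] [ 434.9 -313.6   70. ]
yaw 0.03973643945154523
[ 5.03115e+02 -2.12751e+02  7.00000e-03  1.53200e+00] [ 0.5  0.8  0.9  0.6 -0.3  0.1 -0.6  3.  -1.8  1.5 -1.7 -0.3  1.9 -3.2
 -0.2  0.6]
```

View pics/ov.png

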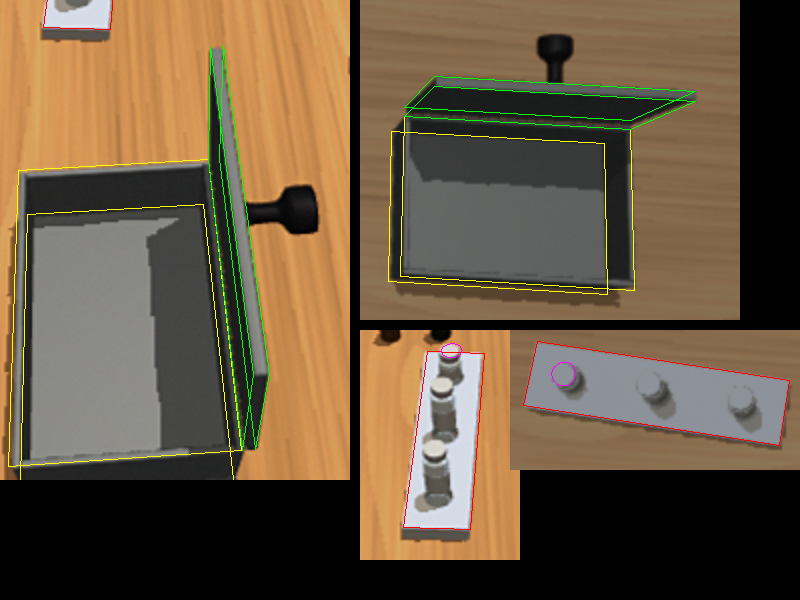

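The overlay fits: the rack and cap outlines coincide, the box is within about 3 mm, and the lid is near 1.55 rad. Grasping now.

```bash
cat > g.py <<'E'
from h import *
xy=[490.5,254.3]
best=None
q0=get_state()["qpos"]
for k in(-1,0,1):
    o=down(-.089+k*np.pi);j=ik([*xy,150],o)
    if j is not None: print(k,np.round(j,2))
    if j is not None and (best is None or np.abs(np.array(j)-q0).max()<best[0]): best=(np.abs(np.array(j)-q0).max(),o)
o=best[1]
manip.move_to([*xy,150],o)
manip.move_straight([*xy,60],v=150)
print("c",manip.move_straight([*xy,19.5],v=60,contact_N=6),get_state()["tool_pos"])
f0=np.array(get_state()["contact_force"]);grab(25)
s=get_state();print("open",s["opening"]*85,"gf",s["grasp_force"],np.array(s["contact_force"])-f0)
manip.move_straight([*xy,45],v=40);manip.move_straight([*xy,170],v=150)
s=get_state();print("open",s["opening"]*85,"gf",s["grasp_force"],s["clock"],s["tool_pos"])
v=np.hstack([cv2.resize(eyes.capture("side")[60:270,200:360],(400,525)),cv2.resize(eyes.capture("top")[200:410,150:310],(400,525))])
cv2.imwrite("pics/lift.png",v)
E
python3 g.py
```

```text
-1 [ 0.29  0.1   1.95 -0.    1.09 -2.76]
0 [ 0.29  0.1   1.95 -0.    1.09  0.38]
1 [ 0.29  0.1   1.95 -0.    1.09 -2.76]
c False [490.71114667 254.35355323  19.56443694]
open 21.912255343753863 gf 24.644298255443573 [-0.98850757 -0.27918753  1.15496022]
open 22.012712998882943 gf 24.59133893251419 8.2333 [489.68690108 254.04787826 168.70581404]
```

View pics/lift.png

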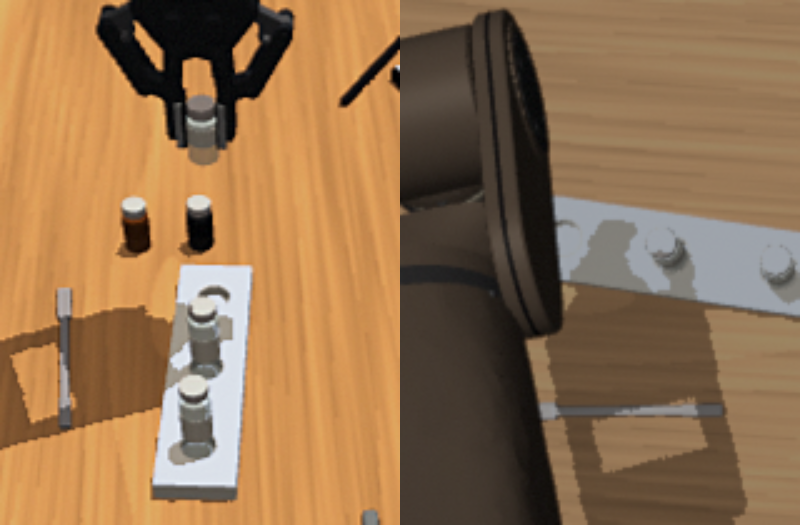

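The vial is held upright in the fingers, the well is empty, and both tall vials are still standing. Placing it in the box.

```bash
cat > p.py <<'E'
from h import *
xy=[491,-213]
c=[(np.abs(np.array(j)-get_state()["qpos"]).max(),o) for k in(-1,1) for o in[down(k*np.pi/2+.01)] if (j:=ik([*xy,170],o)) is not None]
o=min(c,key=lambda t:t[0])[1]
manip.move_to([*xy,170],o)
s=get_state();print("open",s["opening"]*85,s["clock"],s["tool_pos"])
manip.move_straight([*xy,45],v=120)
print("c",manip.move_straight([*xy,15],v=15,contact_N=2.5));s=get_state();print(s["tool_pos"],s["contact_force"],s["clock"])
if s["tool_pos"][2]<25:
    open_gripper();manip.wait(.2)
    manip.move_straight([*xy,60],v=60);manip.move_straight([*xy,260],v=200)
    manip.move_to([520,20,300],o)
    print(get_state()["clock"])
v=np.hstack([cv2.resize(eyes.capture("side")[240:480,240:420],(400,533)),cv2.resize(eyes.capture("top")[200:380,400:580],(400,533))])
cv2.imwrite("pics/put.png",v)
E
python3 p.py
```

```text
open 22.169248194369057 10.0417 [ 491.26049934 -212.1678465   169.94068729]
c True
[ 490.97358126 -212.98719377   18.74190806] [-0.17051105 -0.2784499   3.61195195] 12.7833
16.5583
```

View pics/put.png

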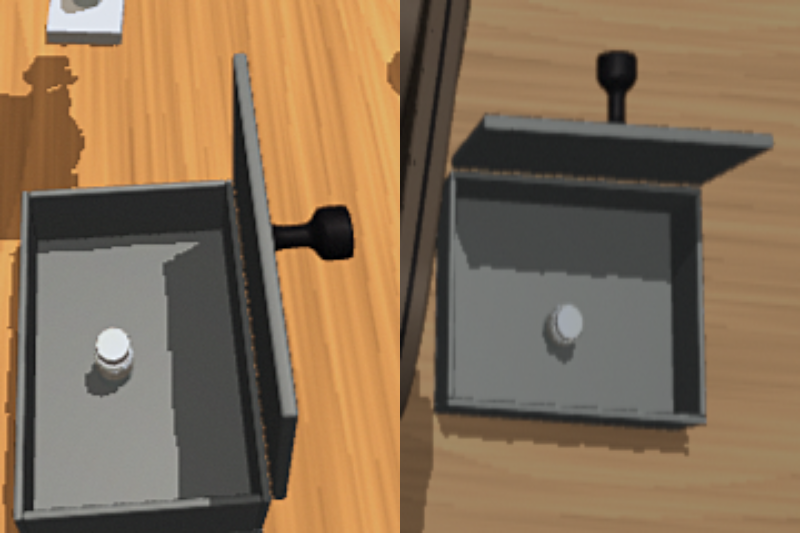

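The vial stands on the box floor at about (112,355) in the left crop and (567,323) in the right. Now I'll swing the lid shut with closed fingers behind it, to one side of the knob.

```bash
cat > l.py <<'E'
from h import *
grab(20)
H=np.array([573.,70.5]);Y=-166;w=11;r=118
c=[(np.abs(np.array(j)-get_state()["qpos"]).max(),o) for k in(-1,1) for o in[down(k*np.pi/2+.01)] if (j:=ik([645,Y,290],o)) is not None]
manip.move_to([645,Y,290],min(c,key=lambda t:t[0])[1])
manip.move_straight([645,Y,188],v=150)
f0=np.array(get_state()["contact_force"])
print("c",manip.move_straight([575,Y,188],v=40,contact_N=1.5),get_state()["tool_pos"],get_state()["clock"])
x0=get_state()["tool_pos"][0]
def tip(t): return H+r*np.array([-np.cos(t),np.sin(t)])+8*np.array([np.sin(t),np.cos(t)])+[w,0]
T=[t for t in np.arange(1.6,-.001,-.1) if tip(t)[0]<x0]
for t in T:
    x,z=tip(t)
    if t<.02: z+=1.5
    hit=manip.move_straight([x,Y,z],v=45 if t>.3 else 25,contact_N=20)
    print(round(t,2),hit,(np.array(get_state()["contact_force"])-f0).round(1))
    if hit: break
x,_,z=get_state()["tool_pos"];print("end",z)
if not hit: print(manip.move_straight([x,Y,72],v=10,contact_N=6))
s=get_state();print(s["tool_pos"],s["contact_force"],s["clock"])
E
python3 l.py
```

```text
c True [ 583.91254327 -165.88473522  187.52004943] 20.5167
1.5 False [ 1.  -0.7 -0.2]
1.4 False [0.3 0.6 0.3]
1.3 False [ 0.1  0.2 -0.3]
1.2 False [ 0.9 -0.3 -0.1]
1.1 False [ 0.   0.2 -0.6]
1.0 False [-0.2  0.1  0.1]
0.9 False [ 0.2 -0.3  0.1]
0.8 False [ 0.2 -0.2  0.2]
0.7 False [1.1 0.7 0.5]
0.6 False [ 0.7 -0.6 -0.3]
0.5 False [-0.1 -1.1  0.8]
0.4 False [ 0.3  0.  -0.4]
0.3 False [ 0.7 -0.   0.8]
0.2 False [0.3 0.5 0.7]
0.1 False [ 0.8 -0.6 -0. ]
-0.0 False [-0.8  0.2  0.4]
end 79.76062734337974
True
[ 466.08501225 -166.07172862   78.50289316] [-0.90137408 -0.17600149  2.82265383] 28.1833
```

```bash
python3 - <<'E'
from h import *
p=get_state()["tool_pos"]
print(manip.move_straight([p[0],p[1],74],v=8,contact_N=12),get_state()["tool_pos"][2],get_state()["contact_force"])
manip.move_straight([p[0],p[1],260],v=120)
manip.move_to([480,60,300],get_state()["tcp_rot"])
manip.move_joints([1.118,.286,1.577,0,1.279,-.15]);print(get_state()["clock"])
a=eyes.capture("side");b=eyes.capture("top")
B=np.zeros((600,800,3),np.uint8);B[:]=0
B[:300,:400]=cv2.resize(a,(400,300));B[:300,400:]=cv2.resize(b,(400,300))
B[300:,:400]=cv2.resize(a[255:480,220:520],(400,300));B[300:,400:]=cv2.resize(b[190:370,380:620],(400,300))
cv2.imwrite("pics/end.png",B)
k=tri(np.array(spotter.pinpoint("side","box_lid_handle")[0]["at"]),np.array(spotter.pinpoint("top","box_lid_handle")[0]["at"]));print(k.x,k.cost)
E
```

```text
True 78.50825634084191 [-0.6347721   1.17660598  4.1805831 ]
33.375
[ 465.30530912 -213.99129394  108.23420002] 0.23736178269536562
```

View pics/end.png

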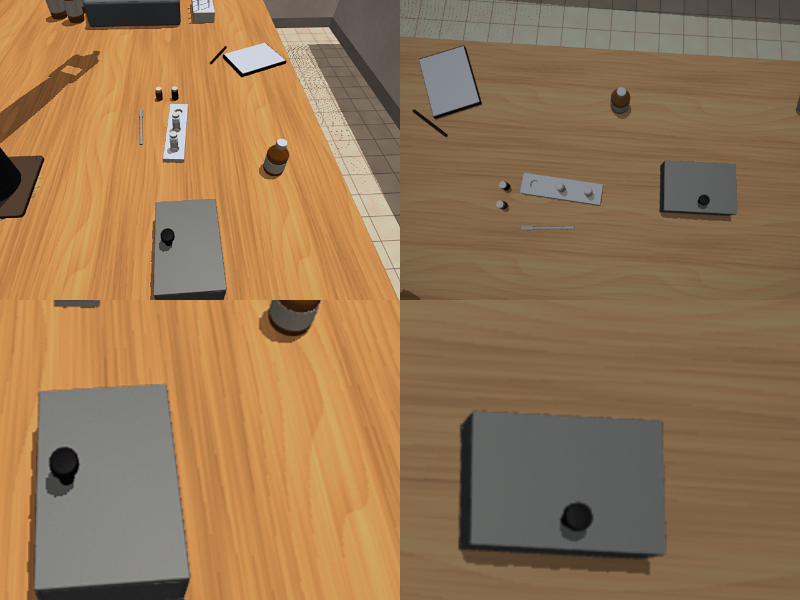

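The lid is flat on the rim with the knob on top, both tall vials are standing, and the bottle and spatula have not moved. The fingers met a hard stop at 78.5 mm, which is the height of a shut lid.

```bash
python3 -c "
from bench import *
print(manip.finish_job())"
```

```text
the job is handed in; nothing more can be done
None
```

The short vial stands on the floor of the reject box with the lid shut, the tall vials, bottle and spatula look undisturbed, and the job was handed in at about 34 s.

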